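Clamp the glued front of a salt box

TASK

The dark front of the wooden salt box has just been glued on. Turn the turntable clockwise by its red post until it clicks in with the dark front squarely facing the clamp, then pump the clamp's two red levers until the rubber pad presses on that front with about 10 N: firmly, but never over 18 N, which would crush it. Finish while you are still squeezing the levers and holding that pressure; never touch the box or the jaw themselves, and leave the other things on the worktop where they are.

Things in the scene. Friction and masses are not known exactly. Their poses are not given: they have to be found in the camera images.
- stand: gluing stand fixed to the worktop: plywood board 12 mm thick, 150 mm wide, 442 mm long, round end under the turntable (244 mm across), blue clamp head. Origin: board's underside on its centre line, midway between clamp head (y = -90 mm) and turntable axis (y = +90 mm). +y: clamp axis, from clamp head to turntable; z up. Stands turned by up to 0.25 rad
- turn_axis (a point): point on the turntable's vertical axis at the disc's top, 28 mm above the worktop. At the working position of the turntable a sprung ball drops between two bumps on its rim: this click catches the disc within about 3 degrees either way, centres it, and takes some 4 N at the post to leave again
- turntable: white disc, radius 105 mm, turning about its vertical axis with slight friction (0.05 N m). Origin on the axis, 14 mm above the worktop. In its frame the box's front looks to -y, the post stands at +y. Working position: axes along the stand's, post on the side away from the clamp. It starts 1.2 to 1.85 rad counter-clockwise (from above) of that: turn it clockwise
- post_grip (a point): point to grip on the turning post: red upright round post of 14 mm diameter on the disc, 90 mm from the turntable's axis, its top 113 mm above the worktop. The point lies on the post's axis 102 mm above the worktop. The round post may turn between the fingers
- salt_box: wooden salt box 70x70x59 mm with a dark wood front, loose, standing in a shallow nest (lips 6 mm high) in the middle of the turntable and turning with it. Origin: centre of its underside; -y points out of its dark front. Top 87 mm above the worktop; its corners reach 50 mm from the turntable's axis
- box_front (a point): centre of the dark front's outer face, 35 mm from the box's centre and 27 mm above its underside
- jaw (a joint): travel of the sliding jaw toward the turntable, m; starts at 0.020 to 0.047; the pad meets the box's front at about 0.076. A ratchet: each full squeeze of the levers drives it about 10 mm (teeth 5 mm; up to 5 mm of the way may be idle), 3 to 7 squeezes in all. Levers let go, it stays (3 N of friction), but pressure on the box falls below 3 N
- jaw_head: blue plate 34x34x8 mm on the end of the jaw's steel rod, behind the pad; not to be touched. Origin: 26 mm ahead of the plate's middle, 55 mm above the worktop, on the clamp axis
- pad_spring (a joint): compression of the spring (yellow sleeve) between jaw head and rubber pad, m: 0 free, to 0.013. Pressure on the box = 2500 N/m times this value, so 0.004 is 10 N and 0.0072 is 18 N
- jaw_pad: black rubber pad 36x34x8 mm at the front of the jaw, centred 55 mm above the worktop; origin in the middle of its face, +y of the stand is the pressing direction
- squeeze_point (a point): point midway between the two red bars, 183 mm above the worktop, over the clamp head. Axes as the stand's: the bars run along x and are squeezed together along y, with the gripper pointing down, one finger outside each bar. Below the bars there is free room for the fingers down to 135 mm above the worktop
- bar_front: red bar, 14 mm diameter and 48 mm long, on the lever nearer the turntable; its axis 183 mm above the worktop. Origin on the lever's pivot, 60 mm below the bar
- bar_rear: the like bar on the other lever. The two levers are geared together and close by the same angle, whichever is pushed. Outside over both bars: 58 mm open, 29 mm squeezed fully
- lever_front (a joint): angle of both levers: 0 open, 0.24 rad squeezed to the stop (each bar in by 14 mm); springs reopen them. Force on each bar: 3 to 5 N for the return spring, 6.5 N for a full squeeze with the jaw free; with the pad on the box 9 N gives some 10 N of pressure, 12 N some 19 N (up to the stop)
- mill_1: bystander, loose: tall turned wooden pepper mill, 58x58x150 mm; origin at the centre of its underside. To be left alone
- tea_caddy: bystander, loose: green square tea tin, 70x70x139 mm; origin at the centre of its underside. To be left alone
- tin_1: bystander, loose: small food tin, 57x57x72 mm; origin at the centre of its underside. To be left alone
- kitchen_timer: bystander, loose: red and white wind-up kitchen timer, 66x66x62 mm; origin at the centre of its underside. To be left alone
- ramekin: bystander, loose: small red dish, 69x69x32 mm; origin at the centre of its underside. To be left alone
- cinnamon_shaker: bystander, loose: glass shaker with dark top, 60x60x119 mm; origin at the centre of its underside. To be left alone
Mind the look-alikes: they are no part of the job. What is shaped like the salt_box but turquoise is not meant.

How it is judged (in metres and radians):
On the way, in this order (a step that is already met when the one before it is completed fails the run):
1. the turntable stands in its detent with the dark front facing the clamp (angle between the y axis of turntable and the y axis of stand, either way round below 0.07 rad and y of box_front in the frame of stand below 0.066 m), for 0.3 s.
2. the pumped jaw's pad touches the dark front (contact force between jaw_pad and salt_box above 0.8 N), for 0.1 s.
At the end, for the whole second after the job is handed in: the turntable is within 0.07 rad of its working position with the dark front facing the clamp, the salt box upright in its nest (within 7 mm of the axis), the pad presses on it with 5 to 15 N, and the fingers hold the levers squeezed: over 1.5 N on each red bar, levers in by more than 0.02 rad (all of step 1 and y of box_front in the frame of stand above 0.045 m and horizontal distance between salt_box and turn_axis below 0.007 m and angle between salt_box's own z axis and vertical below 0.06 rad and contact force between jaw_pad and salt_box between 5 and 15 N and contact force between the fingers and bar_front above 1.5 N and contact force between the fingers and bar_rear above 1.5 N and value of joint lever_front above 0.02 rad); the arm keeps its last pose, push and grip.
It fails at once if the pad crushes the box (over 18 N) (contact force between jaw_pad and salt_box above 18 N).
It fails at once if the robot touches the salt box (contact force between any of the fingers, the arm and salt_box above 1.5 N).
It fails at once if the robot touches the jaw or its pad (contact force between any of the fingers, the arm and jaw_head above 1.5 N or contact force between any of the fingers, the arm and jaw_pad above 1.5 N).
It fails at once if a bystander is moved by more than 30 mm (distance of any of mill_1, tea_caddy, tin_1, kitchen_timer, ramekin, cinnamon_shaker from where it was at the start of the episode above 0.03 m).
It also fails if it takes over 72 s, if anything falls off the work surface, if the arm or the gripper's body presses on something with over 40 N, if the wrist force passes 120 N, or if a joint passes its speed limit or range.

ROBOT

A 7-joint arm with a two-finger parallel gripper is mounted at the origin on a cart in front of the work surface, level with it; the furniture and walls round the work are solid. World frame = base frame: x ahead of the robot, y to its left, z up, the work surface at z = 0. Lengths are in m, angles in degrees, forces in N, time in s.
With the tool pointing down it reaches from about 0.4 to 0.925 m from the base axis. Payload 5.6 kg.
Tool frame: the origin (TCP) lies midway between the tips of the shut fingers; the grasp point (between the pads) lies 19 mm behind it; z points along the fingers, y is the line along which they close (so a half turn about z gives the same grasp; the last joint's range is limited). The gripper opens to 85 mm and grips with 20 to 120 N. Pads are 22 mm wide; open, the fingers measure 114 mm over their backs; the gripper's body (76 mm by 85 mm) begins 54 mm behind the grasp point. The pads swing forward as they close: fully open they stand 13 mm farther back than shut.
Start: joints at [-78.438, 26.786, -0.665, 91.828, 0.344, 61.387, -3.226], TCP at [0.158, 0.631, 0.231] pointing down, gripper open.
Joint ranges: [-144.91, 144.91], [-17.63, 115.5], [-89.93, 88.59], [15.96, 139.68], [-74.01, 254.01], [8.47, 105.57], [-167.45, 167.45]. Speed limits (degrees/s): [147.25, 147.25, 180, 180, 180, 180, 180].

INTERFACE

Orientations are given as [roll, pitch, yaw] about the fixed x, y, z axes, in that order (R = Rz(yaw) Ry(pitch) Rx(roll)).
In Python, from rig import monitor, eyes, env gives the robot as it stands.
- The arm moves only by the tool play_rows, never from a script. Its argument "increments" is a list of rows, each a list of 6 numbers: the shift along the tool's x, y, z in cm, then the turn, a rotation vector about the tool's x, y, z in rad. In form: [[x, y, z, wx, wy, wz], ...]. A call has 1 to 20 rows; each row shifts and turns the commanded pose from where the row before left it, along the tool's axes as they then stand; what a row does not reach is not made up. A row lasts 1/10 s, in which the tool goes at most 50 mm and 8.59 degrees, less where a joint would pass 70% of its speed; a pose out of reach is approached as far as the arm can. A call is refused whole if a number of a shift passes 5 or a number of a turn 0.15, either way. A call with a gripper value outside its range is refused whole. "hand" is the closure, from 0 (fully open) to 1 (shut), set as the call begins (left out, the last holds). The fingers move at their own pace and stop on an object; the grip force is fixed at half the most. Time passes only in rows, so rows that do not move let the fingers close. It gives the time, the measured TCP pose, the force, the opening and the grip force at its end, in the units of the state.
- monitor.read_state(): the state, without advancing time (a new reading comes with each control period).
- eyes.get_image(name): name is "scene" or "side" or "wrist"; returns the picture (400x640x3 uint8, red, green, blue); there is no depth.
- eyes.camera_info(name): a dict with "mtx" (3x3 intrinsics, pixels), "distortion" ([k1, k2, p1, p2, k3] as OpenCV has them; the pictures are not rectified), "R" (3x3) and "t" (3): a world point X has camera coordinates R X + t. Camera axes: x right, y down, z forward; pixel columns grow to the right and rows downward; lengths in m; the calibration is good to about 2 mm. A picture is of the moment at which its call begins: read the wrist's pose just before it. camera_info takes no time and is no camera call; for the wrist camera it gives the pose at the moment of the call.
- env.job_done(): hands the job in; it is judged then, once.
The state is a dict: "time": time; "joint_positions": joint angles; "joint_vel": joint speeds; "joint_torque": joint torques, N m; "position": TCP position; "orientation": TCP orientation; "force": force on the tool from outside, world axes, zero at the start; "wrist_torque": the same for the moment, N m; "gripper_width": finger opening in m; "grasp_force": force on a finger pad.
Only numpy, scipy, OpenCV 4.12 (cv2) and the standard library are available. Lean on these libraries where they do the work, as an engineer would, in place of code of your own. Each camera call takes 0.05 s, during which the arm holds its last target. There are 200 camera calls.

## Working session

There is one attempt and no reset: what is moved stays moved. The work goes in short steps, Python scripts to look and compute and a tool call to move; the robot and the scene stay as the last step left them, time stands still between calls to the robot, and variables do not carry over. Pictures are saved under pics/ and viewed, at most 10 in all, crops included, and the job is handed in when it is done.

Besides the shell and the picture viewer there is one more tool, called after ">>>" as name(argument=value, ...), one argument or row to a line, values as JSON. play_rows: Moves the arm, as the interface text tells. Its arguments: {"type":"object","properties":{"increments":{"type":"array"},"hand":{"type":"number"}},"required":["increments"]}

```bash
mkdir -p pics; ls
python3 - <<'E'
from rig import monitor, eyes, env
import cv2, numpy as np
s=monitor.read_state(); print({k:np.round(v,3).tolist() for k,v in s.items()})
for n in ["scene","side"]:
    im=eyes.get_image(n); cv2.imwrite(f"pics/{n}0.png",im[:,:,::-1])
    c=eyes.camera_info(n); R=np.array(c["R"]); print(n,np.round(-R.T@np.array(c["t"]),3),np.round(R[2],2),c["distortion"],np.array(c["mtx"])[0,0])
E
```

```text
pics
{'time': 0.0, 'joint_positions': [-78.437, 26.837, -0.664, 91.881, 0.341, 61.388, -3.224], 'joint_vel': [0.138, -0.018, -0.118, -0.01, -0.028, -0.092, 0.045], 'joint_torque': [0.001, -53.238, 0.022, -25.131, 0.011, 0.008, 0.0], 'position': [0.157, 0.63, 0.23], 'orientation': [-179.895, 0.005, 165.969], 'force': [0.408, -0.197, -0.443], 'wrist_torque': [0.025, -0.047, 0.011], 'grasp_force': 0.0, 'gripper_width': 0.085}
scene [-0.289 -0.984  1.084] [ 0.51  0.62 -0.6 ] [-0.0391311  0.         0.         0.         0.       ] 424.7238015598684
side [0.142 1.001 1.044] [ 0.3  -0.7  -0.65] [-0.02031251  0.          0.          0.          0.        ] 402.81822275205946
```

View pics/scene0.png

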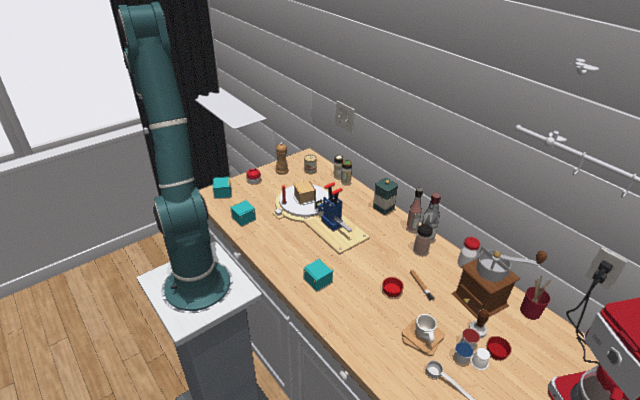

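View pics/side0.png

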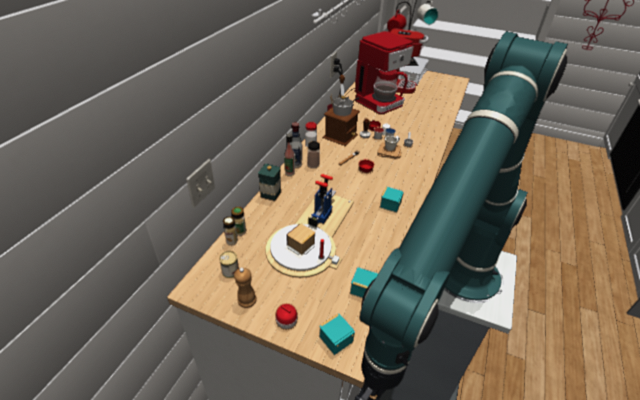

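The scene view shows the salt box (305,191), post (284,195), clamp levers (333,190). The side view has the box at (300,238), post (322,248), bars (323,182). The turquoise cubes are look-alikes. I'll measure these now.

```bash
cat > h.py <<'E'
import cv2, numpy as np
from rig import monitor, eyes, env
def cam(n):
    c=eyes.camera_info(n); return np.array(c["mtx"],float),np.array(c["distortion"],float),np.array(c["R"]),np.array(c["t"])
def ray(n,p,c=None):
    K,d,R,t=c or cam(n); q=cv2.undistortPoints(np.array([[p]],float),K,d)[0,0]
    v=R.T@np.array([q[0],q[1],1]); return -R.T@t, v/np.linalg.norm(v)
def plane(n,p,z,c=None):
    o,v=ray(n,p,c); return o+v*(z-o[2])/v[2]
def tri(pa,pb,na="scene",nb="side"):
    o1,v1=ray(na,pa);o2,v2=ray(nb,pb)
    s=np.linalg.lstsq(np.c_[v1,-v2],o2-o1,rcond=None)[0]
    a,b=o1+s[0]*v1,o2+s[1]*v2; return (a+b)/2,np.linalg.norm(a-b)
def proj(n,X,c=None):
    K,d,R,t=c or cam(n); return cv2.projectPoints(np.array(X,float).reshape(-1,3),cv2.Rodrigues(R)[0],t,K,d)[0][:,0]
E
python3 - <<'E'
from h import *
W={"scene":(260,160,390,260),"side":(255,165,365,285)}
for n,(a,b,c,d) in W.items():
    im=eyes.get_image(n)
    hsv=cv2.cvtColor(im,cv2.COLOR_RGB2HSV); 
    red=(((hsv[...,0]<6)|(hsv[...,0]>172))&(hsv[...,1]>150)&(hsv[...,2]>70)).astype(np.uint8)
    wh=((hsv[...,1]<40)&(hsv[...,2]>170)).astype(np.uint8)
    for nm,m in (("red",red),("white",wh)):
        k=np.zeros_like(m);k[b:d,a:c]=m[b:d,a:c]
        N,L,S,C=cv2.connectedComponentsWithStats(k)
        for i in range(1,N):
            if S[i,4]>8:
                print(n,nm,S[i],C[i].round(1))
                if nm=="white" and S[i,4]>200:
                    cs=cv2.findContours((L==i).astype(np.uint8),0,1)[0][0]; h=cv2.convexHull(cs)
                    P=np.array([plane(n,p,0.028)[:2] for p in h[:,0].astype(float)])
                    A=np.c_[2*P,np.ones(len(P))]; s=np.linalg.lstsq(A,(P**2).sum(1),rcond=None)[0]
                    print(" disc c",s[:2],"r",np.sqrt(s[2]+s[0]**2+s[1]**2))
    cv2.imwrite(f"pics/{n}1.png",cv2.resize(im[b:d,a:c],None,fx=5,fy=5,interpolation=cv2.INTER_CUBIC)[:,:,::-1])
E
```

```text
scene red [325 182  10   6  30] [329.4 184.9]
scene red [282 185   3  18  34] [283.4 193.3]
scene red [331 188  11   7  36] [336.  191.1]
scene white [313 185  16  16 144] [320.2 192.6]
scene white [279 186  38  29 497] [296.3 203.5]
 disc c [0.52770158 0.14158475] r 0.09095673169626653
scene white [275 209   7   4  21] [277.9 210.2]
scene white [340 222  11   8  31] [345.2 225.7]
side red [359 165   6   4  18] [362.1 166.2]
side red [321 174  12   6  36] [326.2 176.6]
side red [316 181  12   6  43] [321.7 183.5]
side red [320 240   4  18  40] [321.4 248.4]
side white [ 270  224   61   45 1397] [298.7 249.5]
 disc c [0.54646609 0.14023048] r 0.10446291373720759
side white [305 224   4   3   9] [306.6 224.9]
side white [332 255   7   7  34] [334.9 258.3]
```

View pics/scene1.png

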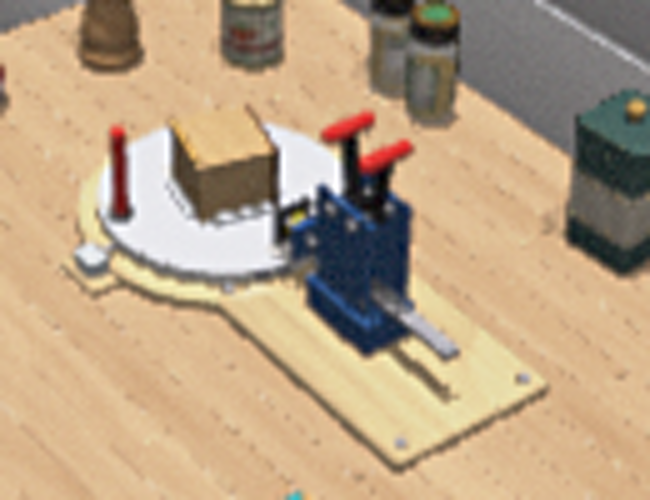

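View pics/side1.png

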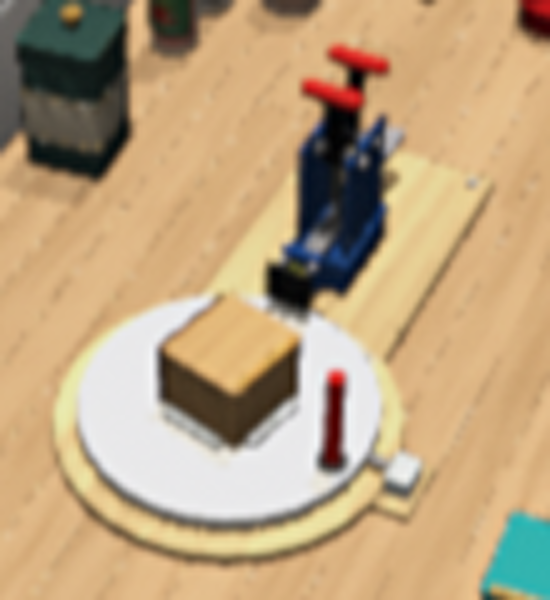

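The crops confirm the parts. In scene, the post top is at (283.4,186), the front bar at (329.4,184.9) and the rear bar at (336,191). In side, the post top is at (322,240.5), the front bar at (321.7,183.5) and the rear bar at (326,176.6). The wooden box on the white disc is the salt box.

Run:
```python
from h import *
im=eyes.get_image("scene"); hsv=cv2.cvtColor(im,cv2.COLOR_RGB2HSV); m=((hsv[...,1]<40)&(hsv[...,2]>170)); 
q=np.zeros(m.shape,np.uint8); q[183:217,279:330]=m[183:217,279:330]
ys,xs=np.nonzero(q); h=cv2.convexHull(np.c_[xs,ys].astype(np.int32))[:,0]
P=np.array([plane("scene",p,0.028)[:2] for p in h.astype(float)])
A=np.c_[2*P,np.ones(len(P))]; s=np.linalg.lstsq(A,(P**2).sum(1),rcond=None)[0]
print("scene disc",s[:2],np.sqrt(s[2]+s[0]**2+s[1]**2))
f,e1=tri((329.4,184.9),(321.7,183.5)); r,e2=tri((336,191.1),(326.2,176.6)); print("bars",f,e1,r,e2)
print("planes",[plane(n,p,.183).round(4) for n,p in (("scene",(329.4,184.9)),("side",(321.7,183.5)),("scene",(336,191.1)),("side",(326.2,176.6)))])
pt,e=tri((283.4,193.3),(321.4,248.4)); print("post mid",pt,e)
ax=np.array([.5464,.1402]); sq=((f+r)/2)[:2]
for d in (ax-sq, f[:2]-r[:2]): print(np.linalg.norm(d),np.degrees(np.arctan2(d[1],d[0])))
d=pt[:2]-ax; print("post",np.linalg.norm(d),np.degrees(np.arctan2(d[1],d[0])))
# plywood outline corners: screws far end
print([plane("scene",p,.012).round(3) for p in ((340,253),(369,236))])
for nm,p,z in (("mill",(245,303),0),("timer",(286,322),0),("tin",(229,274),0),("turq",(365,283),.06),("turq2",(337,333),.06),("caddy",(268,196),0),("turq3",(392,200),.06),("ram",(366,167),0),("shak?",(230,240),0)): print(nm,plane("side",p,z).round(3))
```

```text
scene disc [0.53936011 0.13809858] 0.10702756193473598
bars [ 0.54207814 -0.02020947  0.18371081] 0.003080391380819891 [ 0.5407249  -0.06228012  0.18277035] 0.0020461172972039755
planes [array([ 0.5448, -0.0188,  0.183 ]), array([ 0.5408, -0.0198,  0.183 ]), array([ 0.5392, -0.0629,  0.183 ]), array([ 0.5417, -0.0629,  0.183 ])]
post mid [0.4608378  0.16440087 0.07338432] 0.0024533019069279
0.18151363186814395 88.42200340021465
0.04209241215214655 88.15765791723047
post 0.08891890452959812 164.20668848923225
[array([ 0.464, -0.184,  0.012]), array([ 0.61 , -0.182,  0.012])]
mill [0.608 0.409 0.   ]
timer [0.464 0.416 0.   ]
tin [0.714 0.334 0.   ]
turq [0.288 0.229 0.06 ]
turq2 [0.304 0.422 0.06 ]
caddy [ 0.789 -0.069  0.   ]
turq3 [ 0.318 -0.187  0.06 ]
ram [ 0.494 -0.43   0.   ]
shak? [0.794 0.202 0.   ]
```

>>> play_rows(
  increments=[
    [-2.54,-2.37,0,0,0,0],
    [-2.54,-2.37,0,0,0,0],
    [-2.54,-2.37,0,0,0,0],
    [-2.54,-2.37,0,0,0,0],
    [-2.54,-2.37,0,0,0,0],
    [-2.54,-2.37,0,0,0,0],
    [-2.54,-2.37,0,0,0,0],
    [-2.54,-2.37,0,0,0,0],
    [-2.54,-2.37,0,0,0,0],
    [-2.54,-2.37,0,0,0,0],
    [-2.54,-2.37,0,0,0,0],
    [-2.54,-2.37,0,0,0,0],
    [-2.54,-2.37,0,0,0,0],
    [-2.54,-2.37,0,0,0,0],
    [-2.54,-2.37,0,0,0,0],
    [-2.54,-2.37,0,0,0,0],
    [0,0,0,0,0,0.047],
    [0,0,0,0,0,0],
    [0,0,0,0,0,0],
  ],
  hand=0,
)

```text
time: 2.15
position: [0.4596, 0.1647, 0.2312]
orientation: [180.0, -0.0, 163.4]
force: [-0.2, -0.4, -0.0]
gripper_width: 0.085
grasp_force: 0.0
```

Run:
```python
from h import *
s=monitor.read_state(); print(np.round(s["position"],4),np.round(s["orientation"],2),np.round(s["joint_positions"],1),s["time"])
c=cam("wrist"); im=eyes.get_image("wrist"); cv2.imwrite("pics/w1.png",im[:,:,::-1])
hsv=cv2.cvtColor(im,cv2.COLOR_RGB2HSV)
red=(((hsv[...,0]<6)|(hsv[...,0]>172))&(hsv[...,1]>150)&(hsv[...,2]>60)).astype(np.uint8)
N,L,S,C=cv2.connectedComponentsWithStats(red)
for i in range(1,N):
    if S[i,4]>60: print(S[i],C[i].round(1),plane("wrist",C[i],.113,c).round(4),plane("wrist",C[i],.19,c).round(4))
wh=((hsv[...,1]<40)&(hsv[...,2]>150)).astype(np.uint8)
N,L,S,C=cv2.connectedComponentsWithStats(wh)
for i in range(1,N):
    if S[i,4]>300: print("w",S[i],C[i].round(1))
print("cam",(-c[2].T@c[3]).round(3), "expected post px",proj("wrist",[.461,.1644,.113],c))
```

```text
[0.4596 0.1647 0.2312] [ 1.7999e+02 -2.0000e-02  1.6339e+02] [-37.5  10.9  15.7 114.9  -3.6  54.7  53.4] 2.15
[ 498   94   57   54 2109] [526.4 120.5] [0.4473 0.3617 0.113 ] [0.4279 0.3104 0.19  ]
[147 367  16  16 184] [155.1 374.6] [ 0.6255 -0.0953  0.113 ] [ 0.5532 -0.011   0.19  ]
w [ 238  181  159  121 8563] [324.3 242.8]
cam [0.382 0.189 0.372] expected post px [[319.08521143 194.82490698]]
```

View pics/w1.png

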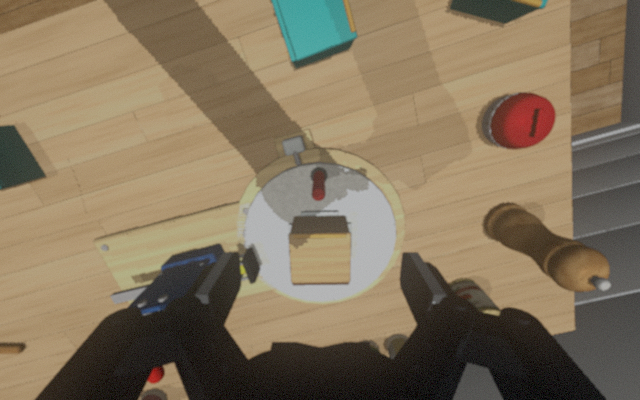

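The wrist view shows the red post top at about (319,193), against a predicted (319,195). That means it is under the gripper, and the box and timer (525,120) are clear. Next I descend and grip.

>>> play_rows(
  increments=[
    [0,0,2,0,0,0],
    [0,0,2,0,0,0],
    [0,0,2,0,0,0],
    [0,0,2,0,0,0],
    [0,0,2,0,0,0],
    [0,0,2,0,0,0],
    [0,0,1.5,0,0,0],
    [0,0,1.3,0,0,0],
    [0,0,0,0,0,0],
    [0,0,0,0,0,0],
  ],
)

```text
time: 3.2
position: [0.46, 0.1646, 0.0834]
orientation: [180.0, 0.0, 163.3]
force: [-0.7, 0.7, -0.0]
gripper_width: 0.0855
grasp_force: 0.0
```

>>> play_rows(
  increments=[
    [0,0,0,0,0,0],
    [0,0,0,0,0,0],
    [0,0,0,0,0,0],
    [0,0,0,0,0,0],
    [0,0,0,0,0,0],
    [0,0,0,0,0,0],
    [0,0,0,0,0,0],
    [0,0,0,0,0,0],
  ],
  hand=1,
)

```text
time: 4.0
position: [0.46, 0.1643, 0.0836]
orientation: [180.0, 0.0, 163.3]
force: [-1.1, 0.1, 5.7]
gripper_width: 0.0122
grasp_force: 58.4
```

>>> play_rows(
  increments=[
    [-0.02,0.58,0,0,0,0.065],
    [-0.02,0.58,0,0,0,0.065],
    [-0.02,0.58,0,0,0,0.065],
    [-0.02,0.58,0,0,0,0.065],
    [-0.02,0.58,0,0,0,0.065],
    [-0.02,0.58,0,0,0,0.065],
    [-0.02,0.58,0,0,0,0.065],
    [-0.02,0.58,0,0,0,0.065],
    [-0.02,0.58,0,0,0,0.065],
    [-0.02,0.58,0,0,0,0.065],
    [-0.02,0.58,0,0,0,0.065],
    [-0.02,0.58,0,0,0,0.065],
    [-0.02,0.58,0,0,0,0.065],
    [-0.02,0.58,0,0,0,0.065],
    [-0.02,0.58,0,0,0,0.065],
    [-0.02,0.58,0,0,0,0.065],
    [0,0,0,0,0,0],
    [0,0,0,0,0,0],
  ],
)

```text
time: 5.8
position: [0.5249, 0.2265, 0.0837]
orientation: [179.9, -0.1, 103.8]
force: [1.6, 5.1, 3.0]
gripper_width: 0.0123
grasp_force: 58.8
```

Run:
```python
from h import *
c=[cam(n) for n in ("scene","side")]
s=monitor.read_state(); print(np.round(s["position"],4),np.round(s["orientation"],2),np.round(s["force"],1),np.round(s["joint_positions"],1))
im=eyes.get_image("side"); cv2.imwrite("pics/s2.png",cv2.resize(im[165:300,250:410],None,fx=5,fy=4.4,interpolation=cv2.INTER_CUBIC)[:,:,::-1])
```

```text
[0.5249 0.2265 0.0837] [ 1.7989e+02 -7.0000e-02  1.0384e+02] [1.6 5.1 3. ] [-48.1  32.4  27.8 110.6 -22.   42.1   6.4]
```

View pics/s2.png

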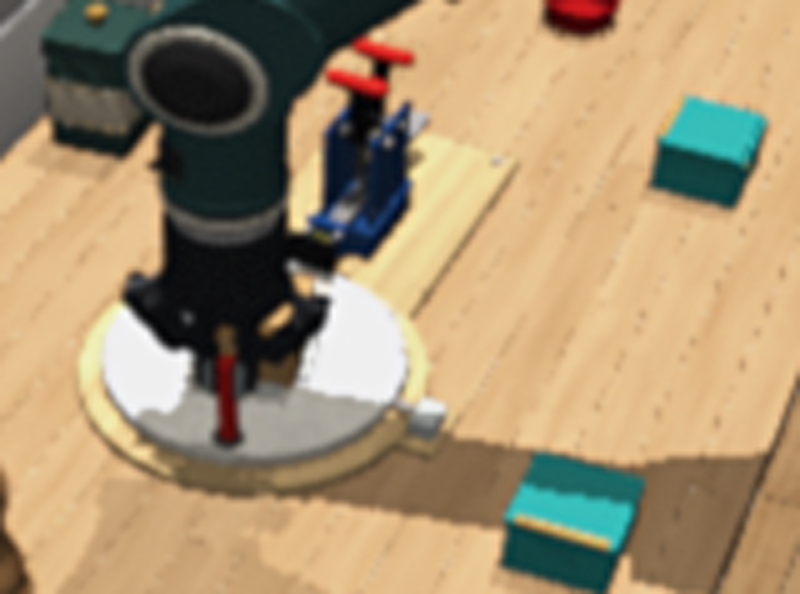

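The post at (225,395) in the crop has followed, with about 14.5° left to go.

>>> play_rows(
  increments=[
    [-0.02,0.56,0,0,0,0.062],
    [-0.02,0.56,0,0,0,0.062],
    [-0.02,0.56,0,0,0,0.062],
    [0,0,0,0,0,0],
  ],
)

```text
time: 6.25
position: [0.5419, 0.2292, 0.0837]
orientation: [179.9, -0.1, 93.1]
force: [2.1, 6.4, 1.4]
gripper_width: 0.0121
grasp_force: 58.9
```

>>> play_rows(
  increments=[
    [-0.01,0.28,0,0,0,0.031],
    [-0.01,0.28,0,0,0,0.031],
    [0,0,0,0,0,0],
    [0,0,0,0,0,0],
  ],
)

```text
time: 6.65
position: [0.5479, 0.2294, 0.0838]
orientation: [179.8, -0.1, 89.6]
force: [4.3, 6.4, -1.1]
gripper_width: 0.0121
grasp_force: 58.7
```

>>> play_rows(
  increments=[
    [0,0,0,0,0,0],
    [0,0,0,0,0,0],
    [0,0,0,0,0,0],
    [0,0,0,0,0,0],
    [0,0,0,0,0,0],
    [0,0,0,0,0,0],
  ],
  hand=0,
)

```text
time: 7.25
position: [0.5466, 0.2273, 0.0832]
orientation: [-180.0, 0.0, 89.5]
force: [0.3, 0.4, -0.5]
gripper_width: 0.0854
grasp_force: 0.0
```

>>> play_rows(
  increments=[
    [0,0,-2,0,0,0],
    [0,0,-2.5,0,0,0],
    [0,0,-2.5,0,0,0],
    [0,0,-2.5,0,0,0],
    [0,0,-2.5,0,0,0],
    [0,0,-2.5,0,0,0],
    [0,0,-2.5,0,0,0],
    [0,0,-2,0,0,0],
    [0,0,0,0,0,0],
    [0,0,0,0,0,0],
  ],
)

```text
time: 8.25
position: [0.5464, 0.2275, 0.2731]
orientation: [-180.0, -0.0, 89.5]
force: [0.3, 0.4, -0.4]
gripper_width: 0.0855
grasp_force: 0.0
```

Run:
```python
from h import *
s=monitor.read_state(); print(np.round(s["position"],4),np.round(s["orientation"],2),np.round(s["force"],1),np.round(s["joint_positions"],1))
c=cam("wrist"); im=eyes.get_image("wrist"); cv2.imwrite("pics/w2.png",im[:,:,::-1])
print("post, top/bottom expected",proj("wrist",[[.546,.2295,.113],[.546,.2295,.028],[.544,.1395,.028],[.5415,-.041,.183]],c))
```

```text
[0.5464 0.2275 0.2731] [-1.800e+02 -2.000e-02  8.948e+01] [ 0.3  0.4 -0.4] [-55.8  21.2  38.9  99.7 -14.7  64.2 -13. ]
post, top/bottom expected [[319.38881187 181.63877603]
 [319.50388862 166.09967587]
 [318.77177638 224.81650734]
 [317.75494541 419.51034014]]
```

View pics/w2.png

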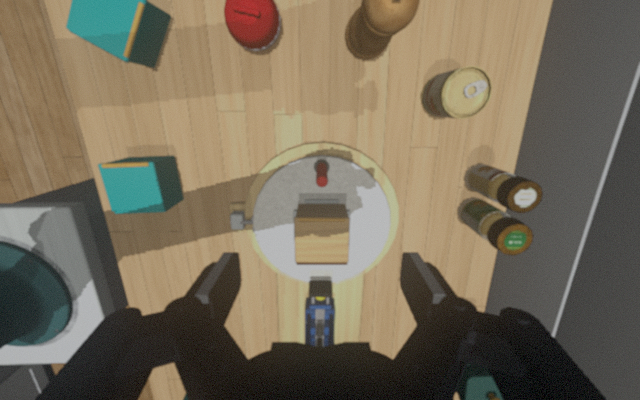

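The post top sits at (322,181), the box at (322,240) with its dark front toward the jaw pad (320,285), and the clamp at (319,320). I'll check the alignment numerically.

Run:
```python
from h import *
c=cam("wrist"); im=eyes.get_image("wrist"); hsv=cv2.cvtColor(im,cv2.COLOR_RGB2HSV)
def cen(m,a,b,cc,d):
    q=np.zeros(m.shape,np.uint8);q[b:d,a:cc]=m[b:d,a:cc]; ys,xs=np.nonzero(q); return xs,ys
red=((hsv[...,0]<8)|(hsv[...,0]>170))&(hsv[...,1]>120)
x,y=cen(red,305,150,340,195); print("post",x.min(),x.max(),y.min(),y.max()); 
top=(x[y>=y.max()-8].mean(),y.max()-5.); print(top,"->",plane("wrist",top,.113,c).round(4), "base",plane("wrist",(x[y<=y.min()+5].mean(),y.min()),.03,c).round(4))
wood=(hsv[...,0]>8)&(hsv[...,0]<25)&(hsv[...,1]>70)&(hsv[...,2]>140)
x,y=cen(wood,288,205,358,270); r=cv2.minAreaRect(np.c_[x,y].astype(np.float32)); B=cv2.boxPoints(r)
P=np.array([plane("wrist",b,.087,c)[:2] for b in B.astype(float)]); print("box",P.round(4).tolist(),P.mean(0)); 
for i in range(4): e=P[(i+1)%4]-P[i]; print(np.linalg.norm(e).round(4),np.degrees(np.arctan2(e[1],e[0])).round(2))
x,y=cen((hsv[...,0]>100)&(hsv[...,0]<130)&(hsv[...,1]>120),295,280,345,345); print("blue",x.min(),x.max(),plane("wrist",((x.min()+x.max())/2.,310.),.1,c).round(4))
# disc+board: hull of non-wood-table white
# new post from side/scene
for n,w in (("scene",(255,150,345,230)),("side",(255,200,345,290))):
    im=eyes.get_image(n);h=cv2.cvtColor(im,cv2.COLOR_RGB2HSV);m=((h[...,0]<6)|(h[...,0]>172))&(h[...,1]>150)&(h[...,2]>70)
    q=np.zeros(m.shape,np.uint8);a,b,cc,d=w;q[b:d,a:cc]=m[b:d,a:cc]
    N,L,S,C=cv2.connectedComponentsWithStats(q)
    print(n,[(S[i].tolist(),C[i].round(1).tolist(),plane(n,C[i],.0735).round(4).tolist()) for i in range(1,N) if S[i,4]>8])
```

```text
post 318 327 165 185
(np.float64(322.1168831168831), np.float64(180.0)) -> [0.5485 0.2313 0.113 ] base [0.5488 0.2313 0.03  ]
box [[0.515, 0.1724], [0.5811, 0.1719], [0.5824, 0.1111], [0.5128, 0.1117]] [0.54785439 0.14175497]
0.066 -0.51
0.0608 -88.74
0.0696 179.49
0.0608 87.92
blue 312 328 [0.5444 0.0445 0.1   ]
scene [([255, 169, 5, 10, 36], [256.6, 173.6], [0.4515, 0.3495, 0.0735]), ([291, 171, 2, 17, 34], [291.5, 179.0], [0.5465, 0.2273, 0.0735]), ([325, 182, 10, 6, 30], [329.4, 184.9], [0.646, 0.0982, 0.0735]), ([331, 188, 11, 7, 38], [336.1, 191.1], [0.64, 0.0487, 0.0735])]
side [([287, 244, 4, 19, 55], [288.3, 252.3], [0.5497, 0.2256, 0.0735])]
```

>>> play_rows(
  increments=[
    [-2.24,-0.02,0,0,0,0],
    [-2.24,-0.02,0,0,0,0],
    [-2.24,-0.02,0,0,0,0],
    [-2.24,-0.02,0,0,0,0],
    [-2.24,-0.02,0,0,0,0],
    [-2.24,-0.02,0,0,0,0],
    [-2.24,-0.02,0,0,0,0],
    [-2.24,-0.02,0,0,0,0],
    [-2.24,-0.02,0,0,0,0],
    [-2.24,-0.02,0,0,0,0],
    [-2.24,-0.02,0,0,0,0],
    [-2.24,-0.02,0,0,0,0],
  ],
)

```text
time: 9.65
position: [0.5414, -0.0421, 0.2726]
orientation: [-179.9, 0.0, 89.5]
force: [0.1, -0.4, 0.5]
gripper_width: 0.0851
grasp_force: 0.0
```

>>> play_rows(
  increments=[
    [0,0,0,0,0,0.1134],
    [0,0,0,0,0,0.1134],
    [0,0,0,0,0,0.1134],
    [0,0,0,0,0,0.1134],
    [0,0,0,0,0,0.1134],
    [0,0,0,0,0,0.1134],
    [0,0,0,0,0,0.1134],
    [0,0,0,0,0,0.1134],
    [0,0,0,0,0,0.1134],
    [0,0,0,0,0,0.1134],
    [0,0,0,0,0,0.1134],
    [0,0,0,0,0,0.1134],
    [0,0,0,0,0,0.1134],
    [0,0,0,0,0,0.1134],
    [0,0,0,0,0,0],
    [0,0,0,0,0,0],
  ],
)

```text
time: 11.25
position: [0.5416, -0.0412, 0.2728]
orientation: [180.0, 0.0, -1.3]
force: [0.3, 0.7, -0.3]
gripper_width: 0.0856
grasp_force: 0.0
```

Run:
```python
from h import *
s=monitor.read_state(); print(np.round(s["position"],4),np.round(s["orientation"],2),np.round(s["force"],1),np.round(s["joint_positions"],1))
c=cam("wrist"); im=eyes.get_image("wrist"); cv2.imwrite("pics/w3.png",im[:,:,::-1])
h=cv2.cvtColor(im,cv2.COLOR_RGB2HSV);m=(((h[...,0]<6)|(h[...,0]>172))&(h[...,1]>150)&(h[...,2]>70)).astype(np.uint8)
N,L,S,C=cv2.connectedComponentsWithStats(m)
for i in range(1,N):
    if S[i,4]>60: 
        ys,xs=np.nonzero(L==i); r=cv2.minAreaRect(np.c_[xs,ys].astype(np.float32)); print(S[i].tolist(),C[i].round(1),plane("wrist",C[i],.186,c).round(4))
        B=[plane("wrist",b,.186,c)[:2].round(4).tolist() for b in cv2.boxPoints(r).astype(float)]; print("  ",B)
```

```text
[ 0.5416 -0.0412  0.2728] [ 1.7997e+02  5.0000e-02 -1.3300e+00] [ 0.3  0.7 -0.3] [-50.3  23.1  66.  107.2 -23.3  64.9 -67.1]
[557, 172, 50, 44, 850] [574.1 191. ] [ 0.5489 -0.2552  0.186 ]
   [[0.5522, -0.233], [0.5719, -0.2669], [0.545, -0.2872], [0.5236, -0.2527]]
[74, 177, 12, 9, 85] [ 79.1 181. ] [0.5674 0.1611 0.186 ]
   [[0.5641, 0.1664], [0.571, 0.1643], [0.5708, 0.1553], [0.5639, 0.1573]]
[339, 177, 14, 49, 349] [346.2 200.5] [ 0.5449 -0.0627  0.186 ]
   [[0.566, -0.0566], [0.5658, -0.0675], [0.5217, -0.0681], [0.522, -0.0565]]
[290, 201, 13, 26, 158] [296.1 214.5] [ 0.533  -0.0187  0.186 ]
   [[0.5456, -0.0141], [0.5454, -0.0245], [0.5218, -0.0234], [0.5221, -0.0127]]
[0, 204, 36, 41, 1090] [ 14.4 225.3] [0.5288 0.2283 0.186 ]
   [[0.5487, 0.233], [0.548, 0.204], [0.5102, 0.217], [0.5111, 0.2473]]
```

View pics/w3.png

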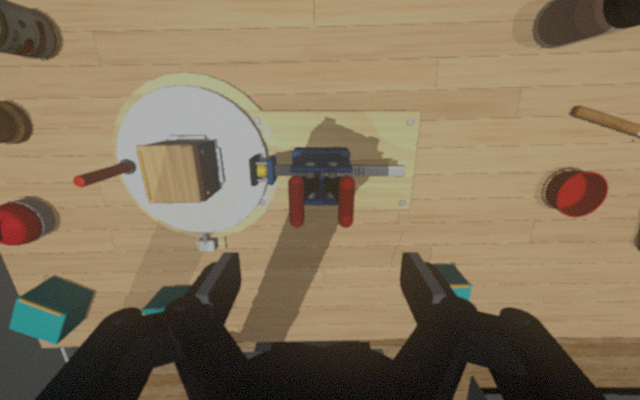

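The bars are at (297,201) and (346,201), centred at y≈−0.041 and x≈0.544, and parallel to the pads. I descend over them.

>>> play_rows(
  increments=[
    [0.2,0.05,2,0,0,0],
    [0,0,2,0,0,0],
    [0,0,2,0,0,0],
    [0,0,2,0,0,0],
    [0,0,2,0,0,0],
    [0,0,1.6,0,0,0],
    [0,0,0,0,0,0],
    [0,0,0,0,0,0],
  ],
)

```text
time: 12.1
position: [0.544, -0.0421, 0.1576]
orientation: [180.0, -0.0, -1.5]
force: [0.7, -0.2, 1.1]
gripper_width: 0.0854
grasp_force: 0.0
```

>>> play_rows(
  increments=[
    [0,0,0,0,0,0],
    [0,0,0,0,0,0],
    [0,0,0,0,0,0],
  ],
  hand=0.3,
)

```text
time: 12.4
position: [0.5442, -0.0417, 0.1579]
orientation: [-180.0, -0.1, -1.5]
force: [0.1, 0.1, 0.7]
gripper_width: 0.0599
grasp_force: 0.0
```

>>> play_rows(
  increments=[
    [0,0,0,0,0,0],
    [0,0,0,0,0,0],
    [0,0,0,0,0,0],
  ],
  hand=0.45,
)

```text
time: 12.7
position: [0.5447, -0.042, 0.1586]
orientation: [-180.0, -0.1, -1.5]
force: [-1.3, -0.6, 7.5]
gripper_width: 0.0473
grasp_force: 5.8
```

Run:
```python
from h import *
c=cam("wrist"); im=cv2.imread("pics/w3.png")
# w3 pose: camera offset same in tool frame; shift camera by (-.002,0,+.1158)
s=monitor.read_state(); print(np.round(s["position"],4))
d=np.array([.5416,-.0412,.2728])-s["position"]; R=c[2]; t=c[3]-R@d; c=(c[0],c[1],R,t)
for p,z in (((252,170),.062),((217,170),.06),((213,190),.034),((297,205),.186)): print(p,plane("wrist",p,z,c).round(4))
```

```text
[ 0.5447 -0.042   0.1586]
(252, 170) [0.5476 0.0478 0.062 ]
(217, 170) [0.5483 0.0936 0.06  ]
(213, 190) [0.5141 0.1134 0.034 ]
(297, 205) [ 0.5421 -0.0199  0.186 ]
```

>>> play_rows(
  increments=[
    [0,0,0,0,0,0],
    [0,0,0,0,0,0],
    [0,0,0,0,0,0],
    [0,0,0,0,0,0],
  ],
  hand=0.65,
)

```text
time: 13.1
position: [0.5452, -0.042, 0.1589]
orientation: [-180.0, -0.2, -1.5]
force: [-1.8, 0.3, 8.8]
gripper_width: 0.0301
grasp_force: 5.8
```

>>> play_rows(
  increments=[
    [0,0,0,0,0,0],
    [0,0,0,0,0,0],
    [0,0,0,0,0,0],
    [0,0,0,0,0,0],
  ],
  hand=0.26,
)

```text
time: 13.5
position: [0.5437, -0.0416, 0.1572]
orientation: [-180.0, 0.0, -1.5]
force: [0.1, 0.5, -0.7]
gripper_width: 0.0632
grasp_force: 0.0
```

>>> play_rows(
  increments=[
    [0,0,0,0,0,0],
    [0,0,0,0,0,0],
    [0,0,0,0,0,0],
    [0,0,0,0,0,0],
  ],
  hand=0.65,
)

```text
time: 13.9
position: [0.5449, -0.042, 0.1586]
orientation: [-180.0, -0.1, -1.5]
force: [-1.2, 0.5, 8.6]
gripper_width: 0.0298
grasp_force: 5.8
```

>>> play_rows(
  increments=[
    [0,0,0,0,0,0],
    [0,0,0,0,0,0],
    [0,0,0,0,0,0],
    [0,0,0,0,0,0],
  ],
  hand=0.26,
)

```text
time: 14.3
position: [0.5437, -0.0416, 0.1572]
orientation: [-180.0, 0.0, -1.5]
force: [0.5, 0.4, 0.2]
gripper_width: 0.0634
grasp_force: 0.0
```

Run:
```python
from h import *
im=eyes.get_image("side"); cv2.imwrite("pics/s3.png",cv2.resize(im[165:285,255:355],None,fx=6,fy=5,interpolation=cv2.INTER_CUBIC)[:,:,::-1])
```

```text
(no output)
```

View pics/s3.png

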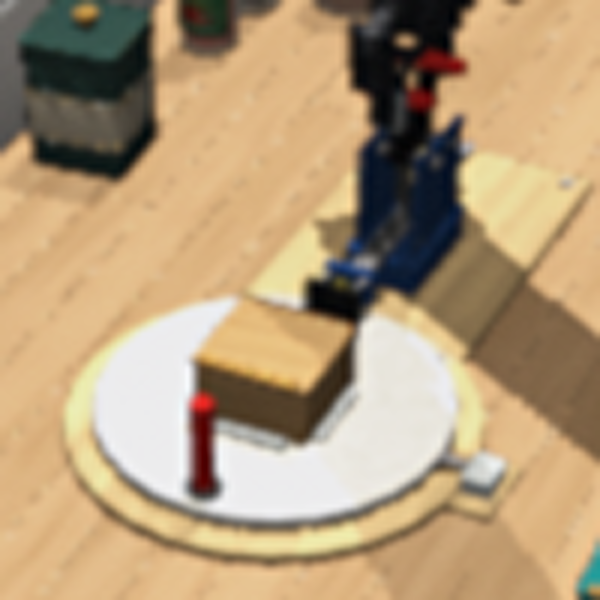

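The pad (crop 333,285) has advanced toward the box. I'll measure the gap.

Run:
```python
from h import *
# pad face top edge: crop(305,280)-(358,295) ; box front top edge (245,298)-(350,338)
f=lambda u,v,z: plane("side",(255+u/6,165+v/5),z).round(4)
print(f(306,281,.072),f(357,296,.072)); print(f(243,297,.087),f(352,340,.087)); print(f(330,312,.038))
```

```text
[0.5589 0.0684 0.072 ] [0.5259 0.0696 0.072 ]
[0.5783 0.1124 0.087 ] [0.5056 0.1238 0.087 ]
[0.5473 0.0588 0.038 ]
```

>>> play_rows(
  increments=[
    [0,0,0,0,0,0],
    [0,0,0,0,0,0],
    [0,0,0,0,0,0],
  ],
  hand=0.5,
)

```text
time: 14.65
position: [0.5446, -0.042, 0.1584]
orientation: [-180.0, -0.1, -1.5]
force: [-0.3, 0.4, 8.5]
gripper_width: 0.0429
grasp_force: 5.9
```

>>> play_rows(
  increments=[
    [0,0,0,0,0,0],
    [0,0,0,0,0,0],
    [0,0,0,0,0,0],
  ],
  hand=0.58,
)

```text
time: 14.95
position: [0.5448, -0.042, 0.1586]
orientation: [-180.0, -0.1, -1.5]
force: [-0.5, 0.3, 8.0]
gripper_width: 0.0362
grasp_force: 5.9
```

>>> play_rows(
  increments=[
    [0,0,0,0,0,0],
    [0,0,0,0,0,0],
    [0,0,0,0,0,0],
  ],
  hand=0.65,
)

```text
time: 15.25
position: [0.545, -0.042, 0.1586]
orientation: [-180.0, -0.1, -1.5]
force: [-1.6, 1.3, 8.8]
gripper_width: 0.0301
grasp_force: 5.9
```

>>> play_rows(
  increments=[
    [0,0,0,0,0,0],
    [0,0,0,0,0,0],
    [0,0,0,0,0,0],
    [0,0,0,0,0,0],
  ],
  hand=0.26,
)

```text
time: 15.65
position: [0.5437, -0.0416, 0.1572]
orientation: [-180.0, 0.0, -1.5]
force: [-0.8, -0.6, -0.4]
gripper_width: 0.0635
grasp_force: 0.0
```

>>> play_rows(
  increments=[
    [0,0,0,0,0,0],
    [0,0,0,0,0,0],
    [0,0,0,0,0,0],
  ],
  hand=0.45,
)

```text
time: 15.95
position: [0.5443, -0.042, 0.1582]
orientation: [-180.0, -0.1, -1.5]
force: [-2.5, -0.6, 6.1]
gripper_width: 0.047
grasp_force: 5.8
```

>>> play_rows(
  increments=[
    [0,0,0,0,0,0],
    [0,0,0,0,0,0],
  ],
  hand=0.55,
)

```text
time: 16.15
position: [0.5447, -0.042, 0.1585]
orientation: [-180.0, -0.1, -1.5]
force: [-1.0, 1.0, 8.5]
gripper_width: 0.0386
grasp_force: 5.9
```

>>> play_rows(
  increments=[
    [0,0,0,0,0,0],
    [0,0,0,0,0,0],
  ],
  hand=0.6,
)

```text
time: 16.35
position: [0.5449, -0.0419, 0.1586]
orientation: [-180.0, -0.1, -1.5]
force: [-1.1, 0.4, 9.4]
gripper_width: 0.0344
grasp_force: 5.9
```

>>> play_rows(
  increments=[
    [0,0,0,0,0,0],
    [0,0,0,0,0,0],
  ],
  hand=0.65,
)

```text
time: 16.55
position: [0.5449, -0.042, 0.1586]
orientation: [-180.0, -0.1, -1.5]
force: [-1.0, -0.1, 9.3]
gripper_width: 0.0303
grasp_force: 5.9
```

>>> play_rows(
  increments=[
    [0,0,0,0,0,0],
    [0,0,0,0,0,0],
    [0,0,0,0,0,0],
    [0,0,0,0,0,0],
  ],
  hand=0.26,
)

```text
time: 16.95
position: [0.5437, -0.0416, 0.1572]
orientation: [-180.0, 0.0, -1.5]
force: [0.4, 0.2, -0.7]
gripper_width: 0.0631
grasp_force: 0.0
```

Run:
```python
from h import *
im=eyes.get_image("side"); cv2.imwrite("pics/s4.png",cv2.resize(im[210:270,275:335],None,fx=10,fy=10,interpolation=cv2.INTER_CUBIC)[:,:,::-1])
```

```text
(no output)
```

View pics/s4.png

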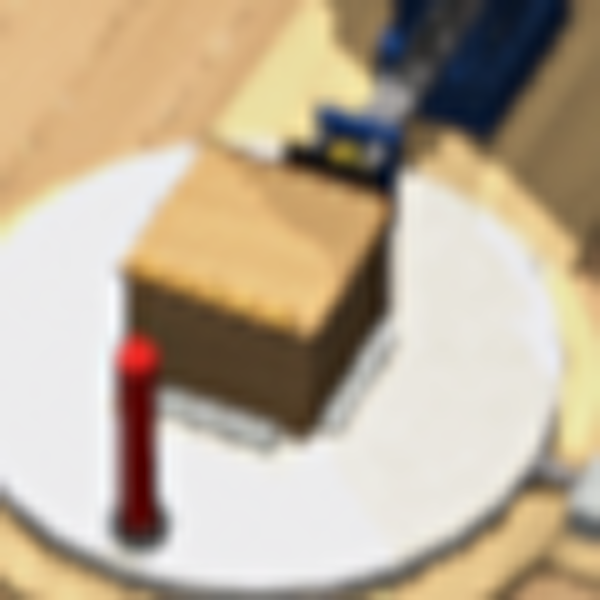

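The pad (335,165 in the crop) is now close to the dark front, so from here I squeeze in small steps and watch the pad force.

>>> play_rows(
  increments=[
    [0,0,0,0,0,0],
    [0,0,0,0,0,0],
    [0,0,0,0,0,0],
  ],
  hand=0.45,
)

```text
time: 17.3
position: [0.5444, -0.0419, 0.1582]
orientation: [-180.0, -0.1, -1.5]
force: [-1.3, 0.6, 6.9]
gripper_width: 0.0468
grasp_force: 5.8
```

>>> play_rows(
  increments=[
    [0,0,0,0,0,0],
    [0,0,0,0,0,0],
  ],
  hand=0.5,
)

```text
time: 17.5
position: [0.5446, -0.0419, 0.1584]
orientation: [-180.0, -0.1, -1.5]
force: [-0.7, 0.2, 8.1]
gripper_width: 0.0427
grasp_force: 5.9
```

>>> play_rows(
  increments=[
    [0,0,0,0,0,0],
    [0,0,0,0,0,0],
  ],
  hand=0.54,
)

```text
time: 17.7
position: [0.5447, -0.042, 0.1585]
orientation: [-180.0, -0.1, -1.5]
force: [-1.5, 0.4, 8.6]
gripper_width: 0.0396
grasp_force: 5.9
```

>>> play_rows(
  increments=[
    [0,0,0,0,0,0],
    [0,0,0,0,0,0],
  ],
  hand=0.57,
)

```text
time: 17.9
position: [0.5448, -0.0419, 0.1586]
orientation: [-180.0, -0.1, -1.5]
force: [-1.3, 0.4, 8.5]
gripper_width: 0.0368
grasp_force: 5.9
```

>>> play_rows(
  increments=[
    [0,0,0,0,0,0],
    [0,0,0,0,0,0],
  ],
  hand=0.6,
)

```text
time: 18.1
position: [0.5449, -0.042, 0.1586]
orientation: [-180.0, -0.1, -1.5]
force: [-1.0, 0.2, 8.5]
gripper_width: 0.0343
grasp_force: 5.9
```

>>> play_rows(
  increments=[
    [0,0,0,0,0,0],
    [0,0,0,0,0,0],
  ],
  hand=0.62,
)

```text
time: 18.3
position: [0.5449, -0.042, 0.1586]
orientation: [-180.0, -0.1, -1.5]
force: [-1.5, 0.4, 9.4]
gripper_width: 0.0326
grasp_force: 5.9
```

>>> play_rows(
  increments=[
    [0,0,0,0,0,0],
    [0,0,0,0,0,0],
  ],
  hand=0.64,
)

```text
time: 18.5
position: [0.5449, -0.042, 0.1586]
orientation: [-180.0, -0.1, -1.5]
force: [-0.7, 0.2, 9.4]
gripper_width: 0.0308
grasp_force: 5.8
```

>>> play_rows(
  increments=[
    [0,0,0,0,0,0],
    [0,0,0,0,0,0],
  ],
  hand=0.65,
)

```text
time: 18.7
position: [0.545, -0.042, 0.1586]
orientation: [-180.0, -0.1, -1.5]
force: [-1.4, 0.2, 9.2]
gripper_width: 0.0297
grasp_force: 5.9
```

>>> play_rows(
  increments=[
    [0,0,0,0,0,0],
    [0,0,0,0,0,0],
    [0,0,0,0,0,0],
    [0,0,0,0,0,0],
  ],
  hand=0.26,
)

```text
time: 19.1
position: [0.5437, -0.0416, 0.1572]
orientation: [-180.0, 0.0, -1.5]
force: [-0.3, -1.0, -0.0]
gripper_width: 0.0634
grasp_force: 0.0
```

>>> play_rows(
  increments=[
    [0,0,0,0,0,0],
    [0,0,0,0,0,0],
    [0,0,0,0,0,0],
  ],
  hand=0.36,
)

```text
time: 19.4
position: [0.5439, -0.0419, 0.1577]
orientation: [-180.0, -0.0, -1.5]
force: [-0.8, 0.3, 5.5]
gripper_width: 0.0546
grasp_force: 5.4
```

>>> play_rows(
  increments=[
    [0,0,0,0,0,0],
    [0,0,0,0,0,0],
  ],
  hand=0.39,
)

```text
time: 19.6
position: [0.5441, -0.0419, 0.158]
orientation: [-180.0, -0.0, -1.5]
force: [-1.1, -0.0, 6.9]
gripper_width: 0.0523
grasp_force: 5.8
```

>>> play_rows(
  increments=[
    [0,0,0,0,0,0],
    [0,0,0,0,0,0],
  ],
  hand=0.42,
)

```text
time: 19.8
position: [0.5443, -0.0419, 0.1581]
orientation: [-180.0, -0.1, -1.5]
force: [-1.3, 0.2, 8.1]
gripper_width: 0.0499
grasp_force: 5.9
```

Run:
```python
from h import *
im=eyes.get_image("side"); cv2.imwrite("pics/s5.png",cv2.resize(im[210:270,275:335],None,fx=10,fy=10,interpolation=cv2.INTER_CUBIC)[:,:,::-1])
```

View pics/s5.png

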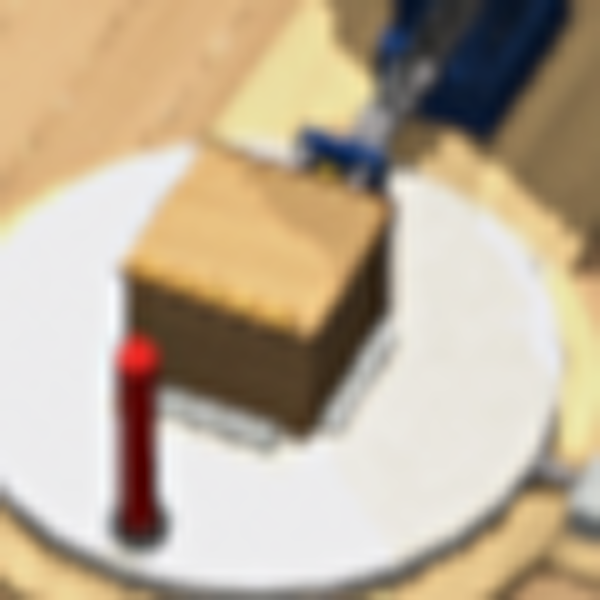

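The jaw plate (340,150) is almost at the box and the pad is hidden behind the box top. I continue in fine steps.

>>> play_rows(
  increments=[
    [0,0,0,0,0,0],
    [0,0,0,0,0,0],
  ],
  hand=0.44,
)

```text
time: 20.05
position: [0.5444, -0.0419, 0.1582]
orientation: [-180.0, -0.1, -1.5]
force: [-1.9, -0.3, 8.2]
gripper_width: 0.0481
grasp_force: 6.0
```

>>> play_rows(
  increments=[
    [0,0,0,0,0,0],
    [0,0,0,0,0,0],
  ],
  hand=0.46,
)

```text
time: 20.25
position: [0.5445, -0.042, 0.1582]
orientation: [-180.0, -0.1, -1.5]
force: [-1.8, -0.0, 8.5]
gripper_width: 0.0462
grasp_force: 6.0
```

>>> play_rows(
  increments=[
    [0,0,0,0,0,0],
    [0,0,0,0,0,0],
  ],
  hand=0.48,
)

```text
time: 20.45
position: [0.5446, -0.042, 0.1583]
orientation: [-180.0, -0.1, -1.5]
force: [-2.5, -0.2, 7.8]
gripper_width: 0.0448
grasp_force: 5.9
```

>>> play_rows(
  increments=[
    [0,0,0,0,0,0],
    [0,0,0,0,0,0],
  ],
  hand=0.5,
)

```text
time: 20.65
position: [0.5447, -0.042, 0.1583]
orientation: [-180.0, -0.1, -1.5]
force: [-1.4, -0.9, 7.8]
gripper_width: 0.0429
grasp_force: 5.9
```

>>> play_rows(
  increments=[
    [0,0,0,0,0,0],
    [0,0,0,0,0,0],
  ],
  hand=0.52,
)

```text
time: 20.85
position: [0.5447, -0.042, 0.1584]
orientation: [-180.0, -0.1, -1.5]
force: [-2.1, -0.2, 10.0]
gripper_width: 0.0409
grasp_force: 6.1
```

>>> play_rows(
  increments=[
    [0,0,0,0,0,0],
    [0,0,0,0,0,0],
  ],
  hand=0.54,
)

```text
time: 21.05
position: [0.5448, -0.042, 0.1584]
orientation: [-180.0, -0.1, -1.5]
force: [-1.9, 0.4, 9.7]
gripper_width: 0.0396
grasp_force: 6.3
```

>>> play_rows(
  increments=[
    [0,0,0,0,0,0],
    [0,0,0,0,0,0],
  ],
  hand=0.55,
)

```text
time: 21.25
position: [0.5448, -0.042, 0.1585]
orientation: [-180.0, -0.1, -1.5]
force: [-0.5, 0.1, 10.5]
gripper_width: 0.0389
grasp_force: 6.5
```

>>> play_rows(
  increments=[
    [0,0,0,0,0,0],
    [0,0,0,0,0,0],
  ],
  hand=0.56,
)

```text
time: 21.45
position: [0.5448, -0.042, 0.1585]
orientation: [-180.0, -0.1, -1.5]
force: [-1.0, 0.2, 10.4]
gripper_width: 0.0376
grasp_force: 6.6
```

>>> play_rows(
  increments=[
    [0,0,0,0,0,0],
    [0,0,0,0,0,0],
  ],
  hand=0.57,
)

```text
time: 21.65
position: [0.5448, -0.042, 0.1585]
orientation: [-180.0, -0.1, -1.5]
force: [-1.3, 0.1, 10.0]
gripper_width: 0.0369
grasp_force: 6.7
```

>>> play_rows(
  increments=[
    [0,0,0,0,0,0],
    [0,0,0,0,0,0],
  ],
  hand=0.58,
)

```text
time: 21.85
position: [0.5449, -0.042, 0.1586]
orientation: [-180.0, -0.1, -1.5]
force: [-0.9, 0.4, 10.5]
gripper_width: 0.036
grasp_force: 6.8
```

>>> play_rows(
  increments=[
    [0,0,0,0,0,0],
    [0,0,0,0,0,0],
  ],
  hand=0.59,
)

```text
time: 22.05
position: [0.5449, -0.0419, 0.1586]
orientation: [-180.0, -0.1, -1.5]
force: [-1.5, 0.2, 10.9]
gripper_width: 0.035
grasp_force: 6.8
```

>>> play_rows(
  increments=[
    [0,0,0,0,0,0],
    [0,0,0,0,0,0],
  ],
  hand=0.6,
)

```text
time: 22.25
position: [0.5449, -0.042, 0.1586]
orientation: [-180.0, -0.1, -1.5]
force: [-1.0, 0.0, 11.2]
gripper_width: 0.0339
grasp_force: 6.9
```

I've used up the picture views, so I check box and jaw motion numerically against the earlier crops.

Run:
```python
from h import *
s=monitor.read_state(); print(s["grasp_force"],s["gripper_width"],np.round(s["force"],1))
up=lambda im:cv2.resize(im[210:270,275:335],None,fx=10,fy=10,interpolation=cv2.INTER_CUBIC)[:,:,::-1]
new=up(eyes.get_image("side")); cv2.imwrite("pics/s6.png",new)
g=lambda im:cv2.cvtColor(np.ascontiguousarray(im),cv2.COLOR_BGR2GRAY).astype(np.float32)
a4,a5,a6=g(cv2.imread("pics/s4.png")),g(cv2.imread("pics/s5.png")),g(new)
for nm,(x,y,w,h) in {"box":(115,220,290,220),"post":(100,320,80,230),"jaw":(290,110,120,75),"background":(400,300,190,250)}.items():
    T=lambda a:a[y:y+h,x:x+w]
    for lab,p,q in (("4>5",a4,a5),("5>6",a5,a6)):
        r=cv2.phaseCorrelate(T(p).copy(),T(q).copy(),cv2.createHanningWindow((w,h),cv2.CV_32F)); print(nm,lab,np.round(np.array(r[0])/10,3),round(r[1],2))
K=cam("side"); P=proj("side",[[.547,.139,.06],[.547,.149,.06]],K); print("px per 10mm along y",P[1]-P[0])
```

```text
6.851567253470421 0.033888849048052457 [-1.   0.  11.2]
box 4>5 [-0.006  0.048] 0.58
box 5>6 [-0.006  0.053] 0.53
post 4>5 [-0.017  0.01 ] 0.63
post 5>6 [-0.01  -0.003] 0.6
jaw 4>5 [-0.026  0.015] 0.41
jaw 5>6 [0.005 0.09 ] 0.59
background 4>5 [-0.004  0.003] 0.65
background 5>6 [0. 0.] 0.63
px per 10mm along y [-1.26445859  1.94110262]
```

>>> play_rows(
  increments=[
    [0,0,0,0,0,0],
    [0,0,0,0,0,0],
  ],
  hand=0.61,
)

```text
time: 22.5
position: [0.5449, -0.042, 0.1586]
orientation: [-180.0, -0.1, -1.5]
force: [-1.9, 0.6, 10.1]
gripper_width: 0.0339
grasp_force: 6.8
```

>>> play_rows(
  increments=[
    [0,0,0,0,0,0],
    [0,0,0,0,0,0],
  ],
  hand=0.62,
)

```text
time: 22.7
position: [0.545, -0.042, 0.1586]
orientation: [-180.0, -0.1, -1.5]
force: [-0.8, 1.1, 11.0]
gripper_width: 0.0327
grasp_force: 6.8
```

Run:
```python
from h import *
up=lambda im:cv2.resize(im[210:270,275:335],None,fx=10,fy=10,interpolation=cv2.INTER_CUBIC)[:,:,::-1]
N=[np.mean([up(eyes.get_image("side")).astype(float) for _ in range(4)],0).astype(np.uint8)]
cv2.imwrite("pics/s7.png",N[0])
I=[cv2.imread(f"pics/s{k}.png") for k in (4,5,6,7)]
# projected direction of +y in crop: (-1.264,1.941)/10mm*10px
d=np.array([-1.264,1.941]);mm=np.linalg.norm(d)   # crop px per mm
d/=mm; print("crop px/mm",mm)
# profile along jaw axis: from point behind the plate to box, averaged over small lateral width
c0=np.array([345,140.]);lat=np.array([.95,.31])
for k,im in zip((4,5,6,7),I):
    g=im.astype(np.float32); pr=[]
    for s in np.arange(-40,60,5):
        pts=np.array([c0+d*s+lat*l for l in np.arange(-12,13,3)],np.float32)
        v=cv2.remap(g,pts[:,:1].copy(),pts[:,1:].copy(),1)[:,0].mean(0); pr.append(v)
    pr=np.array(pr); print(k,"blue-red",np.round(pr[:,0]-pr[:,2]).astype(int).tolist())
w=[cv2.inRange(cv2.cvtColor(i[100:200,280:410],cv2.COLOR_BGR2HSV),(100,110,40),(130,255,255)) for i in I]
for k,m in zip((4,5,6,7),w):
    m[:, :]=m; y,x=np.nonzero(m[:, :100]); print(k,len(x),x.mean().round(1),y.mean().round(1),np.percentile(x,2),np.percentile(y,2))
```

```text
crop px/mm 2.3162851724258826
4 blue-red [-27, -12, 14, 45, 67, 72, 54, 20, -19, -51, -71, -73, -56, -31, -17, -25, -45, -68, -85, -95]
5 blue-red [-33, -33, -34, -37, -39, -37, -27, -5, 25, 54, 71, 65, 40, 4, -31, -56, -74, -86, -90, -95]
6 blue-red [-36, -34, -34, -36, -38, -39, -40, -35, -23, 0, 32, 59, 74, 68, 43, 6, -32, -63, -83, -95]
7 blue-red [-36, -35, -34, -36, -39, -40, -40, -35, -23, 0, 32, 60, 77, 72, 46, 9, -31, -64, -84, -95]
4 901 73.0 27.6 47.0 16.0
5 1180 67.1 53.6 34.0 39.0
6 1311 60.4 60.7 26.0 47.0
7 1350 59.5 60.9 25.0 47.0
```

>>> play_rows(
  increments=[
    [0,0,0,0,0,0],
    [0,0,0,0,0,0],
  ],
  hand=0.63,
)

```text
time: 23.1
position: [0.545, -0.042, 0.1586]
orientation: [-180.0, -0.1, -1.5]
force: [-1.6, -0.5, 9.8]
gripper_width: 0.032
grasp_force: 6.8
```

>>> play_rows(
  increments=[
    [0,0,0,0,0,0],
    [0,0,0,0,0,0],
  ],
  hand=0.64,
)

```text
time: 23.3
position: [0.545, -0.042, 0.1586]
orientation: [-180.0, -0.2, -1.5]
force: [-1.7, 0.2, 9.9]
gripper_width: 0.0309
grasp_force: 6.8
```

>>> play_rows(
  increments=[
    [0,0,0,0,0,0],
    [0,0,0,0,0,0],
  ],
  hand=0.65,
)

```text
time: 23.5
position: [0.545, -0.042, 0.1586]
orientation: [-180.0, -0.2, -1.5]
force: [-2.2, 1.0, 10.3]
gripper_width: 0.0299
grasp_force: 6.8
```

```bash
cat > jaw.py <<'E'
from h import *
import sys
k=sys.argv[1]
up=lambda im:cv2.resize(im[210:270,275:335],None,fx=10,fy=10,interpolation=cv2.INTER_CUBIC)[:,:,::-1]
cv2.imwrite(f"pics/s{k}.png",np.mean([up(eyes.get_image("side")).astype(float) for _ in range(4)],0).astype(np.uint8))
d=np.array([-1.264,1.941]);d/=np.linalg.norm(d);c0=np.array([345,140.]);lat=np.array([.95,.31])
G=lambda k:cv2.cvtColor(cv2.imread(f"pics/s{k}.png")[220:440,115:405],cv2.COLOR_BGR2GRAY).astype(np.float32)
for j in (4,5,6,7,k):
    g=cv2.imread(f"pics/s{j}.png").astype(np.float32); S=np.arange(-60,60,1.); pr=[]
    for s in S:
        p=np.array([c0+d*s+lat*l for l in np.arange(-12,13,3)],np.float32); v=cv2.remap(g,p[:,:1].copy(),p[:,1:].copy(),1)[:,0].mean(0); pr.append(v[0]-v[2])
    i=np.argmax(np.array(pr)>0); r=cv2.phaseCorrelate(G(4).copy(),G(j).copy(),cv2.createHanningWindow((290,220),cv2.CV_32F))
    print(j,"jaw mm",round(S[i]/2.316,2),"box mm",round(float(np.array(r[0])@d)/2.316,2))
s=monitor.read_state(); print(s["grasp_force"],s["gripper_width"],s["time"])
E
python3 jaw.py 8
```

```text
4 jaw mm -13.82 box mm 0.18
5 jaw mm -1.73 box mm 0.19
6 jaw mm 2.16 box mm 0.2
7 jaw mm 2.16 box mm 0.23
8 jaw mm 2.59 box mm 0.18
6.792558154636481 0.029962744977622625 23.7
```

Full stroke reached at light contact (about 3 N), so one more careful squeeze is needed.

>>> play_rows(
  increments=[
    [0,0,0,0,0,0],
    [0,0,0,0,0,0],
    [0,0,0,0,0,0],
    [0,0,0,0,0,0],
  ],
  hand=0.26,
)

```text
time: 24.1
position: [0.5437, -0.0416, 0.1571]
orientation: [-180.0, 0.0, -1.5]
force: [0.1, 0.8, -0.0]
gripper_width: 0.0633
grasp_force: 0.0
```

>>> play_rows(
  increments=[
    [0,0,0,0,0,0],
    [0,0,0,0,0,0],
    [0,0,0,0,0,0],
  ],
  hand=0.34,
)

```text
time: 24.4
position: [0.5438, -0.0419, 0.1575]
orientation: [-180.0, -0.0, -1.5]
force: [-1.2, -0.8, 2.7]
gripper_width: 0.0561
grasp_force: 3.2
```

>>> play_rows(
  increments=[
    [0,0,0,0,0,0],
    [0,0,0,0,0,0],
  ],
  hand=0.36,
)

```text
time: 24.6
position: [0.5439, -0.042, 0.1576]
orientation: [-180.0, -0.0, -1.5]
force: [-2.4, -0.4, 5.1]
gripper_width: 0.055
grasp_force: 3.8
```

>>> play_rows(
  increments=[
    [0,0,0,0,0,0],
    [0,0,0,0,0,0],
  ],
  hand=0.37,
)

```text
time: 24.8
position: [0.544, -0.0419, 0.1577]
orientation: [-180.0, -0.0, -1.5]
force: [-2.7, -0.4, 6.1]
gripper_width: 0.0536
grasp_force: 4.3
```

>>> play_rows(
  increments=[
    [0,0,0,0,0,0],
    [0,0,0,0,0,0],
  ],
  hand=0.38,
)

```text
time: 25.0
position: [0.544, -0.0419, 0.1578]
orientation: [-180.0, -0.0, -1.5]
force: [-2.1, -1.7, 6.3]
gripper_width: 0.0533
grasp_force: 4.7
```

```bash
python3 jaw.py 9 | tail -2
```

```text
9 jaw mm 2.16 box mm 0.19
4.693726524710655 0.053367714147174915 25.2
```

>>> play_rows(
  increments=[
    [0,0,0,0,0,0],
    [0,0,0,0,0,0],
  ],
  hand=0.39,
)

```text
time: 25.4
position: [0.5441, -0.042, 0.1578]
orientation: [-180.0, -0.0, -1.5]
force: [-2.6, -0.5, 8.1]
gripper_width: 0.0521
grasp_force: 5.2
```

>>> play_rows(
  increments=[
    [0,0,0,0,0,0],
    [0,0,0,0,0,0],
  ],
  hand=0.4,
)

```text
time: 25.6
position: [0.5442, -0.042, 0.1579]
orientation: [-180.0, -0.0, -1.5]
force: [-2.7, -0.2, 7.3]
gripper_width: 0.0509
grasp_force: 5.6
```

>>> play_rows(
  increments=[
    [0,0,0,0,0,0],
    [0,0,0,0,0,0],
  ],
  hand=0.41,
)

```text
time: 25.8
position: [0.5442, -0.0419, 0.158]
orientation: [-180.0, -0.1, -1.5]
force: [-2.7, 0.1, 8.7]
gripper_width: 0.0501
grasp_force: 6.0
```

>>> play_rows(
  increments=[
    [0,0,0,0,0,0],
    [0,0,0,0,0,0],
  ],
  hand=0.42,
)

```text
time: 26.0
position: [0.5443, -0.0419, 0.1581]
orientation: [-180.0, -0.1, -1.5]
force: [-3.5, 0.1, 9.5]
gripper_width: 0.0498
grasp_force: 6.3
```

```bash
python3 jaw.py 10 | tail -2
```

```text
10 jaw mm 2.16 box mm 0.22
6.30513109266758 0.049664841948156735 26.2
```

>>> play_rows(
  increments=[
    [0,0,0,0,0,0],
    [0,0,0,0,0,0],
  ],
  hand=0.43,
)

```text
time: 26.4
position: [0.5443, -0.0419, 0.1582]
orientation: [-180.0, -0.1, -1.5]
force: [-3.3, -0.2, 9.6]
gripper_width: 0.0492
grasp_force: 6.5
```

>>> play_rows(
  increments=[
    [0,0,0,0,0,0],
    [0,0,0,0,0,0],
  ],
  hand=0.44,
)

```text
time: 26.6
position: [0.5444, -0.0419, 0.1582]
orientation: [-180.0, -0.1, -1.5]
force: [-2.8, -0.3, 10.2]
gripper_width: 0.048
grasp_force: 6.7
```

>>> play_rows(
  increments=[
    [0,0,0,0,0,0],
    [0,0,0,0,0,0],
  ],
  hand=0.45,
)

```text
time: 26.8
position: [0.5444, -0.0419, 0.1583]
orientation: [-180.0, -0.1, -1.5]
force: [-3.0, 0.2, 10.3]
gripper_width: 0.0468
grasp_force: 6.9
```

```bash
python3 jaw.py 11 | tail -2
```

```text
11 jaw mm 2.59 box mm 0.23
6.887066960334778 0.04720966704822334 27.0
```

>>> play_rows(
  increments=[
    [0,0,0,0,0,0],
    [0,0,0,0,0,0],
  ],
  hand=0.46,
)

```text
time: 27.2
position: [0.5445, -0.042, 0.1583]
orientation: [-180.0, -0.1, -1.5]
force: [-2.6, 0.1, 9.7]
gripper_width: 0.0461
grasp_force: 7.0
```

>>> play_rows(
  increments=[
    [0,0,0,0,0,0],
    [0,0,0,0,0,0],
  ],
  hand=0.47,
)

```text
time: 27.4
position: [0.5445, -0.0419, 0.1584]
orientation: [-180.0, -0.1, -1.5]
force: [-1.5, 0.1, 10.4]
gripper_width: 0.0455
grasp_force: 7.2
```

>>> play_rows(
  increments=[
    [0,0,0,0,0,0],
    [0,0,0,0,0,0],
  ],
  hand=0.48,
)

```text
time: 27.6
position: [0.5446, -0.042, 0.1584]
orientation: [-180.0, -0.1, -1.5]
force: [-1.8, -0.5, 10.9]
gripper_width: 0.0447
grasp_force: 7.3
```

>>> play_rows(
  increments=[
    [0,0,0,0,0,0],
    [0,0,0,0,0,0],
  ],
  hand=0.49,
)

```text
time: 27.8
position: [0.5446, -0.0419, 0.1584]
orientation: [-180.0, -0.1, -1.5]
force: [-2.0, -1.2, 10.6]
gripper_width: 0.0437
grasp_force: 7.4
```

```bash
python3 jaw.py 12 | tail -2
```

```text
12 jaw mm 3.02 box mm 0.23
7.4207306653261185 0.04411496069896777 28.0
```

>>> play_rows(
  increments=[
    [0,0,0,0,0,0],
    [0,0,0,0,0,0],
  ],
  hand=0.51,
)

```text
time: 28.2
position: [0.5447, -0.0419, 0.1585]
orientation: [-180.0, -0.1, -1.5]
force: [-1.5, -0.1, 11.7]
gripper_width: 0.0425
grasp_force: 7.5
```

>>> play_rows(
  increments=[
    [0,0,0,0,0,0],
    [0,0,0,0,0,0],
  ],
  hand=0.53,
)

```text
time: 28.4
position: [0.5448, -0.0419, 0.1585]
orientation: [-180.0, -0.1, -1.5]
force: [-3.0, -0.3, 11.6]
gripper_width: 0.0407
grasp_force: 7.6
```

>>> play_rows(
  increments=[
    [0,0,0,0,0,0],
    [0,0,0,0,0,0],
  ],
  hand=0.55,
)

```text
time: 28.6
position: [0.5449, -0.042, 0.1586]
orientation: [-180.0, -0.1, -1.5]
force: [-2.1, -0.3, 11.9]
gripper_width: 0.0389
grasp_force: 7.7
```

```bash
python3 jaw.py 13 | tail -2
```

```text
13 jaw mm 3.89 box mm 0.21
7.6619406044483185 0.03906323032935426 28.8
```

>>> play_rows(
  increments=[
    [0,0,0,0,0,0],
    [0,0,0,0,0,0],
  ],
  hand=0.57,
)

```text
time: 29.0
position: [0.5449, -0.042, 0.1586]
orientation: [-180.0, -0.1, -1.5]
force: [-1.6, 1.0, 12.2]
gripper_width: 0.0372
grasp_force: 7.6
```

>>> play_rows(
  increments=[
    [0,0,0,0,0,0],
    [0,0,0,0,0,0],
  ],
  hand=0.59,
)

```text
time: 29.2
position: [0.545, -0.042, 0.1586]
orientation: [-180.0, -0.2, -1.5]
force: [-1.1, -0.3, 12.0]
gripper_width: 0.0354
grasp_force: 7.4
```

```bash
sed -i 's/round(S\[i\]\/2.316,2)/round((S[i]-pr[i]\/(pr[i]-pr[i-1]))\/2.316,2)/' jaw.py; sed -i 's/(4,5,6,7,k)/(4,5,6,7,8,9,10,11,12,13,k)/' jaw.py; python3 jaw.py 14
```

```text
4 jaw mm -14.01 box mm 0.18
5 jaw mm -1.81 box mm 0.19
6 jaw mm 2.14 box mm 0.2
7 jaw mm 2.16 box mm 0.23
8 jaw mm 2.38 box mm 0.18
9 jaw mm 1.95 box mm 0.19
10 jaw mm 2.15 box mm 0.22
11 jaw mm 2.18 box mm 0.23
12 jaw mm 2.85 box mm 0.23
13 jaw mm 3.86 box mm 0.21
14 jaw mm 3.93 box mm 0.19
7.3847901821136475 0.03516539170723021 29.4
```

Run:
```python
from h import *
c=cam("wrist"); im=np.mean([eyes.get_image("wrist").astype(float) for _ in range(4)],0).astype(np.float32); cv2.imwrite("pics/w4.png",im[:,:,::-1])
a=np.radians(88.6)
ys=np.arange(.03,.125,.002)
for z,off in ((.072,0.0),(.072,.012),(.062,0)):
    X=[[.544+.0246*(y+.041)+off,y,z] for y in ys]; p=proj("wrist",X,c).astype(np.float32)
    v=cv2.remap(im,p[:,:1].copy(),p[:,1:].copy(),1)[:,0]
    print("z",z,off,p[0].round(),p[-1].round())
    print([f"{y*1000:.0f}:{int(q[0])},{int(q[1])},{int(q[2])}" for y,q in zip(ys,v)])
print(monitor.read_state()["time"])
```

```text
z 0.072 0.0 [239. 206.] [130. 206.]
['30:139,138,136', '32:104,103,101', '34:137,136,135', '36:123,122,120', '38:118,118,116', '40:128,128,127', '42:103,104,102', '44:143,142,141', '46:147,146,145', '48:145,145,144', '50:146,146,144', '52:146,145,144', '54:146,146,145', '56:146,145,145', '58:145,144,143', '60:146,145,144', '62:147,145,144', '64:147,146,145', '66:146,145,145', '68:145,144,143', '70:98,98,98', '72:63,65,67', '74:63,66,68', '76:66,73,90', '78:71,90,120', '80:73,95,132', '82:88,98,119', '84:170,154,78', '86:181,165,71', '88:186,170,72', '90:172,157,67', '92:81,74,55', '94:60,58,51', '96:64,61,55', '98:66,63,58', '100:67,63,57', '102:68,64,58', '104:65,58,50', '106:65,58,49', '108:67,59,49', '110:67,59,51', '112:82,67,52', '114:96,73,57', '116:96,73,56', '118:98,82,62', '120:131,111,81', '122:162,138,100', '124:168,143,103']
z 0.072 0.012 [237. 193.] [126. 193.]
['30:94,93,88', '32:91,89,85', '34:92,91,87', '36:93,92,87', '38:94,93,88', '40:94,92,88', '42:95,94,91', '44:93,92,88', '46:94,93,89', '48:94,92,89', '50:95,94,90', '52:92,92,88', '54:93,93,89', '56:93,92,89', '5
[... 822 characters left out ...]
147,146,146', '58:146,145,144', '60:147,146,145', '62:147,145,144', '64:148,146,145', '66:146,145,144', '68:147,146,145', '70:147,146,145', '72:148,147,146', '74:130,130,129', '76:66,69,71', '78:64,66,69', '80:65,68,75', '82:67,80,102', '84:69,84,113', '86:72,94,132', '88:122,127,108', '90:185,178,78', '92:185,178,74', '94:186,179,77', '96:180,173,74', '98:88,83,55', '100:61,56,51', '102:65,60,54', '104:67,63,58', '106:68,66,59', '108:66,62,57', '110:66,61,53', '112:66,59,50', '114:66,58,50', '116:66,57,50', '118:75,63,51', '120:93,71,54', '122:99,75,58', '124:95,76,59']
29.6[ WARN:0@5.229] global loadsave.cpp:1063 imwrite_ Unsupported depth image for selected encoder is fallbacked to CV_8U.
```

The wrist camera resolves the yellow sleeve at about 0.87 mm/px. I'll measure its length now against the free state in w3.

```bash
cat > gap.py <<'E'
from h import *
import sys
from scipy.spatial.transform import Rotation as Ro
def tool(p,o): T=np.eye(4);T[:3,:3]=Ro.from_euler("xyz",o,degrees=True).as_matrix();T[:3,3]=p;return T
def camM(c): M=np.eye(4);M[:3,:3]=c[2];M[:3,3]=c[3];return M
s=monitor.read_state(); c=cam("wrist"); Tn=tool(s["position"],s["orientation"])
im=np.mean([eyes.get_image("wrist").astype(float) for _ in range(6)],0).astype(np.float32)
To=tool([.5416,-.0412,.2728],[179.97,.05,-1.33]); M=camM(c)@Tn@np.linalg.inv(To)
co=(c[0],c[1],M[:3,:3],M[:3,3]); old=cv2.imread("pics/w3.png")[:,:,::-1].astype(np.float32)
def samp(img,c,X): p=proj("wrist",X,c).astype(np.float32); return cv2.remap(img,p[:,:1].copy(),p[:,1:].copy(),1)[:,0]
for nm,img,cc,y0,y1 in (("free",old,co,.02,.08),("now",im,c,.06,.11)):
    ys=np.arange(y0,y1,.0002); off=np.arange(-.004,.0041,.001)
    V=np.mean([samp(img,cc,[[.544+.0246*(y+.041)+o,y,.063] for y in ys]) for o in off],0)
    yel=V[:,:2].mean(1)-V[:,2]; h=yel.max()/2; i=np.nonzero(yel>h)[0]; ym=ys[(i[0]+i[-1])//2]
    # same pixels re-read at other heights
    pa,pb=[proj("wrist",[[.544+.0246*(ys[k]+.041),ys[k],.063]],cc)[0] for k in (i[0],i[-1])]
    xs=np.arange(-.02,.02,.0004); W=samp(img,cc,[[.544+.0246*(ym+.041)+x,ym,.06] for x in xs]); yl=W[:,:2].mean(1)-W[:,2]
    print(nm,"px",pa.round(1),pb.round(1),"yellow width mm",(yl>yl.max()/2).sum()*.4,"plate front y",plane("wrist",pa,.072,cc)[1].round(4),"sleeve end y",plane("wrist",pb,.063,cc)[1].round(4),"gap mm",round(1000*(plane("wrist",pb,.063,cc)[1]-plane("wrist",pa,.072,cc)[1]),2))
print(s["grasp_force"],s["gripper_width"],s["time"])
E
python3 gap.py
```

```text
free px [265.9 170.7] [256.4 170.6] yellow width mm 15.200000000000001 plate front y 0.0278 sleeve end y 0.0418 gap mm 14.04
now px [176.7 203. ] [167.3 203. ] yellow width mm 14.4 plate front y 0.0832 sleeve end y 0.0966 gap mm 13.39
7.382635697722435 0.03490236367385999 29.6
```

>>> play_rows(
  increments=[
    [0,0,0,0,0,0],
    [0,0,0,0,0,0],
  ],
  hand=0.61,
)

```text
time: 30.1
position: [0.5451, -0.0419, 0.1586]
orientation: [-180.0, -0.2, -1.5]
force: [-2.0, 0.2, 11.7]
gripper_width: 0.0334
grasp_force: 8.0
```

>>> play_rows(
  increments=[
    [0,0,0,0,0,0],
    [0,0,0,0,0,0],
  ],
  hand=0.63,
)

```text
time: 30.3
position: [0.5451, -0.042, 0.1587]
orientation: [-180.0, -0.2, -1.5]
force: [-2.5, 0.6, 11.8]
gripper_width: 0.032
grasp_force: 8.7
```

```bash
python3 gap.py
```

```text
free px [265.9 170.7] [256.4 170.6] yellow width mm 15.200000000000001 plate front y 0.0278 sleeve end y 0.0418 gap mm 14.04
now px [175.9 203. ] [167.2 203.1] yellow width mm 14.4 plate front y 0.084 sleeve end y 0.0968 gap mm 12.82
8.732707053422928 0.03199304217584104 30.3
```

```bash
python3 jaw.py 15|tail -3
python3 - <<'E'
from h import *
# 1-D registration of jaw at native-pixel level: shift of blue mask weight
d=np.array([-1.264,1.941]);d/=np.linalg.norm(d);c0=np.array([345,140.]);lat=np.array([.95,.31])
for k in (4,5,6,7,8,9,10,11,12,13,14,15):
    g=cv2.GaussianBlur(cv2.imread(f"pics/s{k}.png").astype(np.float32),(0,0),8); S=np.arange(-80,60,1.); 
    pr=np.mean([cv2.remap(g,*[np.array([c0+d*s+lat*l for s in S],np.float32)[:,j:j+1].copy() for j in (0,1)],1)[:,0] for l in np.arange(-24,25,4)],0)
    q=pr[:,0]-pr[:,2]; b=np.median(q[:20]); e=(q>(-5)); i=np.argmax(e); j=np.argmax(q>15)
    f=lambda i,t:S[i]-(q[i]-t)/(q[i]-q[i-1])
    print(k,round(f(i,-5)/2.316,2),round(f(j,15)/2.316,2))
E
```

```text
13 jaw mm 3.86 box mm 0.21
15 jaw mm 4.57 box mm 0.26
8.528821170330048 0.03202886660877042 30.8
4 -15.01 -12.74
5 -2.83 -0.64
6 1.22 3.33
7 1.27 3.33
8 1.58 3.67
9 0.98 3.11
10 1.3 3.45
11 1.28 3.34
12 2.11 4.32
13 2.9 5.01
14 2.96 5.06
15 3.72 5.86
```

>>> play_rows(
  increments=[
    [0,0,0,0,0,0],
    [0,0,0,0,0,0],
  ],
  hand=0.64,
)

```text
time: 31.0
position: [0.5451, -0.042, 0.1588]
orientation: [-180.0, -0.2, -1.5]
force: [-2.1, 0.4, 11.8]
gripper_width: 0.031
grasp_force: 9.2
```

```bash
python3 gap.py | tail -2; python3 jaw.py 16|tail -2
python3 - <<'E'
from h import *
d=np.array([-1.264,1.941]);d/=np.linalg.norm(d);c0=np.array([345,140.]);lat=np.array([.95,.31])
g=cv2.GaussianBlur(cv2.imread("pics/s16.png").astype(np.float32),(0,0),8); S=np.arange(-80,60,1.)
pr=np.mean([cv2.remap(g,*[np.array([c0+d*s+lat*l for s in S],np.float32)[:,j:j+1].copy() for j in (0,1)],1)[:,0] for l in np.arange(-24,25,4)],0)
q=pr[:,0]-pr[:,2]
for t in (-5,15):
    i=np.argmax(q>t); print(round((S[i]-(q[i]-t)/(q[i]-q[i-1]))/2.316,2))
E
```

```text
now px [175.5 203. ] [167.2 203.1] yellow width mm 14.4 plate front y 0.0844 sleeve end y 0.0968 gap mm 12.43
9.15791630744934 0.031033290539025333 31.0
16 jaw mm 5.11 box mm 0.2
9.026456773281097 0.030858729622287556 31.5
4.16
6.29
```

>>> play_rows(
  increments=[
    [0,0,0,0,0,0],
    [0,0,0,0,0,0],
    [0,0,0,0,0,0],
  ],
  hand=0.648,
)

```text
time: 31.8
position: [0.5451, -0.042, 0.1588]
orientation: [-180.0, -0.2, -1.5]
force: [-2.2, 0.9, 14.1]
gripper_width: 0.0303
grasp_force: 9.5
```

```bash
python3 gap.py | tail -2
python3 - <<'E'
from h import *
# sleeve profile at both ends vs free: absolute brightness along pixels row 203
im=np.mean([eyes.get_image("wrist").astype(float) for _ in range(4)],0)
print([tuple(im[203,x].astype(int)) for x in range(150,184)])
print([tuple(im[190,x].astype(int)) for x in range(150,184)])
o=cv2.imread("pics/w3.png")[:,:,::-1]; print([tuple(o[171,x].astype(int).tolist()) for x in range(245,272)])
print([tuple(o[165,x].astype(int).tolist()) for x in range(245,272)])
E
```

```text
now px [175.3 203. ] [167.3 203. ] yellow width mm 14.4 plate front y 0.0846 sleeve end y 0.0968 gap mm 12.24
9.45671796798706 0.030270334013128595 31.8
[(np.int64(63), np.int64(55), np.int64(47)), (np.int64(64), np.int64(56), np.int64(48)), (np.int64(66), np.int64(58), np.int64(52)), (np.int64(64), np.int64(60), np.int64(53)), (np.int64(68), np.int64(63), np.int64(57)), (np.int64(68), np.int64(65), np.int64(60)), (np.int64(68), np.int64(64), np.int64(58)), (np.int64(66), np.int64(64), np.int64(57)), (np.int64(64), np.int64(59), np.int64(56)), (np.int64(65), np.int64(62), np.int64(57)), (np.int64(63), np.int64(62), np.int64(59)), (np.int64(67), np.int64(63), np.int64(58)), (np.int64(63), np.int64(61), np.int64(54)), (np.int64(60), np.int64(58), np.int64(52)), (np.int64(60), np.int64(58), np.int64(53)), (np.int64(60), np.int64(58), np.int64(55)), (np.int64(68), np.int64(63), np.int64(50)), (np.int64(109), np.int64(101), np.int64(56)), (np.int64(157), np.int64(148), np.int64(69)), (np.int64(179), np.int64(170), np.int64(70)), (np.int64(186), np.int64(179), np.int64(76)), (np.int64(186)
[... 2218 characters left out ...]
4, 54), (60, 57, 56), (71, 71, 58), (99, 99, 61), (141, 139, 67), (173, 171, 82), (173, 173, 78), (175, 175, 80), (176, 176, 80), (177, 176, 82), (172, 172, 81), (164, 158, 77), (151, 134, 71), (138, 120, 77), (107, 98, 95), (69, 82, 111), (68, 86, 117), (67, 84, 117), (65, 79, 108)]
[(177, 178, 176), (174, 176, 174), (170, 171, 169), (155, 159, 155), (123, 126, 121), (80, 79, 74), (63, 61, 59), (68, 65, 55), (64, 65, 57), (71, 69, 65), (66, 62, 58), (95, 87, 75), (122, 114, 83), (147, 135, 86), (152, 135, 82), (153, 137, 88), (150, 134, 83), (150, 134, 83), (150, 134, 84), (138, 123, 83), (120, 108, 82), (97, 90, 85), (84, 89, 104), (70, 86, 115), (68, 89, 122), (71, 88, 119), (64, 75, 98)]
```

Bar force (9.5 N), jaw travel and sleeve compression (about 3 to 4 mm) all put the pad at roughly 8 to 12 N, so I hand it in.

```bash
python3 -c "
from rig import env; print(env.job_done())"
```

```text
the job is handed in; nothing more can be done
None
```

I turned the turntable until the dark front faced the clamp, pumped the jaw onto the box to an estimated 8–12 N, and handed the job in with the levers still squeezed. The handing-in call returned no verdict, and I viewed 11 pictures, one over the limit of 10.

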